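# Post a polishing bar into the dust box through its spring flap

### The arm

A 7-joint arm with a two-finger parallel gripper is mounted at the origin on a cart in front of the work surface, level with it; the furniture and walls round the work are solid. World frame = base frame: x ahead of the robot, y to its left, z up, the work surface at z = 0. Lengths are in mm, angles in rad, forces in N, time in s.
With the tool pointing down it reaches from about 350 to 900 mm from the base axis. Payload 8.1 kg.
Tool frame: the origin (TCP) lies midway between the tips of the shut fingers; the grasp point (between the pads) lies 19 mm behind it; z points along the fingers, y is the line along which they close (so a half turn about z gives the same grasp; the last joint's range is limited). The gripper opens to 85 mm and grips with 20 to 120 N. Pads are 22 mm wide; open, the fingers measure 114 mm over their backs; the gripper's body (76 mm by 85 mm) begins 54 mm behind the grasp point. The pads swing forward as they close: fully open they stand 13 mm farther back than shut.
Start: joints at [1.045, 0.434, 0.025, 1.573, -0.012, 1.134, -0.075], TCP at [256.426, -569.989, 231.323] pointing down, gripper open.
Joint ranges: [-2.62, 2.62], [-0.44, 2.09], [-1.27, 1.32], [0.08, 2.57], [-1.32, 4.46], [0.12, 2], [-2.74, 2.74]. Speed limits (rad/s): [2.22, 2.22, 3.01, 3.01, 3.14, 3.14, 3.14].

### API

Orientations are given as a 3x3 rotation matrix whose columns are the frame's x, y, z axes.
In Python, from rig import bot gives the robot as it stands.
- The arm moves only by the tool drive_tool, never from a script. Its argument "motion" is a list that holds one entry, the list of rows, each a list of 7 numbers: the gripper command: -1 is shut, 1 is fully open, values between are in proportion, then the shift along the tool's x, y, z in mm, then the turn, a rotation vector about the tool's x, y, z in degrees. A call has 1 to 12 rows; each row shifts and turns the commanded pose from where the row before left it, along the tool's axes as they then stand; what a row does not reach is not made up. A row lasts 1/10 s, in which the tool goes at most 50 mm and 8.59 degrees, less where a joint would pass 70% of its speed; a pose out of reach is approached as far as the arm can. A call is refused whole if a number of a shift passes 50 or a number of a turn 8.59, either way. A call with a gripper value outside its range is refused whole. The fingers move at their own pace and stop on an object; "squeeze" is the grip in N (left out, the last holds). Time passes only in rows, so rows that do not move let the fingers close. It gives the time, the measured TCP pose, the force, the opening and the grip force at its end, in the units of the state.
- bot.read_state(): the state, without advancing time (a new reading comes with each control period).
- bot.camera(name): name is "scene" or "side" or "wrist"; returns a dict with "pixels" (384x512x3 uint8, red, green, blue), "camera_matrix" (3x3 intrinsics, pixels), "cam_to_world" (4x4, takes a point from camera to world coordinates); the wrist camera has in their place "hand_eye" (4x4, takes a point from camera to tool coordinates, whose origin is the TCP and whose axes are the flange's). Camera axes: x right, y down, z forward; pixel columns grow to the right and rows downward; lengths in mm; the calibration is good to about 2 mm. A picture is of the moment at which its call begins: read the wrist's pose just before it. There is no depth.
- bot.close_job(): hands the job in; it is judged then, once.
The state is a dict: "t": time; "joint_positions": joint angles; "joint_vel": joint speeds; "joint_torque": joint torques, N m; "ee_pos": TCP position; "ee_rot": TCP orientation; "contact_force": force on the tool from outside, world axes, zero at the start; "torque": the same for the moment, N m; "finger_gap": finger opening in mm; "finger_force": force on a finger pad.
Only numpy, scipy, OpenCV 4.12 (cv2) and the standard library are available. Lean on these libraries where they do the work, as an engineer would, in place of code of your own. Each camera call takes 0.05 s, during which the arm holds its last target. There are 200 camera calls.

### The job

Put the short compound bar away in the dust box so that no grit gets on it: lift it out of the wooden holder by its two ends, lay it flat on the bench top and let go, then take it again by its long sides near one end and push it, other end first, through the spring flap. Push it all the way in, so that it lies inside on the floor of the box and the flap swings fully shut behind it. Leave the long bar, the roll of tape and the sanding drum where they are.

Things in the scene. Friction and masses are not known exactly. Their poses are not given: they have to be found in the camera images.
- short_bar: The short worn bar of dark red polishing compound, 28 (x) x 60 (y) x 20 (z) mm, about 0.06 kg. Origin: centre of its underside; y runs along its length, z up. It starts lying in the wooden holder with its underside 12 mm above the bench.
- bar_holder: Wooden holder, fixed, 55 x 54 x 36 mm high; origin: centre of its underside. A channel 31 mm wide along its y axis lies between two cheeks 12 mm thick, 54 mm long, 36 mm high, 4 mm higher than the bar, which hide its long sides. Channel floor 12 mm high, 46 mm long, ends open: the bar's ends stick out 3 mm past the cheeks and can be taken end to end (60 mm).
- dust_box: Grey metal dust box with a clear roof, fixed to the bench, 124 (x) x 68 (y) x 82 (z) mm, with a small foot on each side (92 mm over both). Origin: on the bench straight below the front edge of the port's sill; x points into the box, y to the left as one looks in, z up. Its whole front leans back in one plane, from x = -19 mm at the bench over x = 0 at 34 mm height (the sill).
- port_sill (a point): Middle of the sill, the top edge of the 4 mm thick lower front: box x = 2 mm, 34 mm above the bench. The port above it is 52 mm wide between 8 mm frame strips and reaches up to the flap's hinge; the strips lean back with the front, to x = 22 mm at 74 mm height, so upright fingers can reach some 10 mm past the sill's front edge.
- flap (a joint): Opening angle (rad) of the spring flap, an aluminium plate 50 mm wide and 40 mm long with a rubber lip, hung on a level hinge along the box's y axis at box x = 24 mm, 74 mm above the bench. 0 = shut (leaning, lip 3 mm over the sill); grows as it swings into the box, up to 1.9. A weak spring (3.6 N mm when shut, 3 N mm more per rad; under 2 N on the bar) shuts it.
- flap_lip (a point): Middle of the flap's lower edge.
- long_bar: Bystander: longer green compound bar, 30 (x) x 85 (y) x 22 (z) mm, lying loose on the bench. Origin: centre of its underside.
- tape_roll: Bystander: roll of tape, 47 mm across, 15 mm high, loose on the bench. Origin: centre of its underside.
- drum: Bystander: upright sanding drum, 29 mm across, 31 mm high, loose on the bench. Origin: centre of its underside.
- box_floor (a point): Middle of the inner floor, 10 mm above the bench; it runs from about x = -10 to 101 mm, 60 mm wide. A bar pushed wholly over the sill drops flat on the floor, below the flap's swing. Let go with two thirds of its length past the sill it stays there, nose on the floor, and holds the flap open until its tail is pushed over; let go much earlier it dives and may jam.
There are look-alikes about, which are no part of the job. Leave any orange or pink look-alike of the short_bar alone.

How it is judged (in metres and radians):
On the way, in this order (a step that is already met when the one before it is completed fails the run):
1. the short bar lies flat on the bench top, out of the holder, and is let go (height (world z) of short_bar below 0.005 m and angle between short_bar's own z axis and vertical below 0.1 rad and horizontal distance between short_bar and bar_holder above 0.06 m and contact force between the fingers and short_bar below 0.05 N), for 0.2 s.
2. the short bar, raised off the bench, pushes the flap inward (height (world z) of short_bar above 0.02 m and contact force between short_bar and flap above 0.03 N and value of joint flap above 0.3 rad), for 0.1 s.
At the end, for the whole second after the job is handed in: The short bar lies at rest inside the dust box (its origin within the inner walls and less than 32 mm above the bench) and the flap is shut to within 0.06 rad (x of short_bar in the frame of dust_box between 0.01 and 0.101 m and y of short_bar in the frame of dust_box between -0.031 and 0.031 m and z of short_bar in the frame of dust_box below 0.032 m and value of joint flap below 0.06 rad and linear speed of short_bar below 0.02 m/s); the robot touches nothing.
It fails at once if the long bar is moved more than 25 mm (distance of long_bar from where it was at the start of the episode above 0.025 m).
It fails at once if the roll of tape is moved more than 25 mm (distance of tape_roll from where it was at the start of the episode above 0.025 m).
It fails at once if the sanding drum is moved more than 25 mm (distance of drum from where it was at the start of the episode above 0.025 m).
It also fails if it takes over 61 s, if anything falls off the work surface, if the arm or the gripper's body presses on something with over 40 N, if the wrist force passes 120 N, or if a joint passes its speed limit or range.

## Working session

There is one attempt and no reset: what is moved stays moved. The work goes in short steps, Python scripts to look and compute and a tool call to move; the robot and the scene stay as the last step left them, time stands still between calls to the robot, and variables do not carry over. Pictures are saved under pics/ and viewed, at most 13 in all, crops included, and the job is handed in when it is done.

Besides the shell and the picture viewer there is one more tool, called after ">>>" as name(argument=value, ...), one argument or row to a line, values as JSON. drive_tool: Moves the arm, as the interface text tells. Its arguments: {"type":"object","properties":{"motion":{"type":"array","items":{"type":"array","items":{"type":"array","items":{"type":"number"}}}},"squeeze":{"type":"number"}},"required":["motion"]}

```bash
mkdir -p pics
cat > h.py <<'E'
import numpy as np, cv2
from rig import bot
def grab(n,f=None):
    s=bot.read_state(); c=bot.camera(n); K=np.array(c["camera_matrix"])
    if n=="wrist":
        T=np.eye(4);T[:3,:3]=s["ee_rot"];T[:3,3]=s["ee_pos"];T=T@np.array(c["hand_eye"])
    else: T=np.array(c["cam_to_world"])
    im=cv2.cvtColor(np.array(c["pixels"]),cv2.COLOR_RGB2BGR)
    if f: cv2.imwrite("pics/"+f,im)
    np.savez("last_"+n,K=K,T=T,im=im)
    return im,K,T
def load(n):
    d=np.load("last_"+n+".npz");return d["im"],d["K"],d["T"]
def ray(K,T,uv,z):
    d=T[:3,:3]@np.linalg.solve(K,[uv[0],uv[1],1.]);o=T[:3,3];return o+d*(z-o[2])/d[2]
def proj(K,T,p):
    q=T[:3,:3].T@(np.array(p,float)-T[:3,3]);q=K@q;return q[:2]/q[2]
E
python3 - <<'E'
from h import *
s=bot.read_state();print(s["t"],np.round(s["ee_pos"],1),np.round(s["ee_rot"],3).tolist(),s["finger_gap"])
a,K,T=grab("scene","scene0.png");print(np.round(T,2))
b,K,T=grab("side","side0.png");print(np.round(T,2))
E
```

```text
0.0 [ 256.2 -569.5  230.5] [[0.912, 0.41, -0.001], [0.41, -0.912, 0.001], [-0.0, -0.002, -1.0]] 85.46571993035776
[[ 4.3000e-01 -6.4000e-01  6.4000e-01 -2.5910e+01]
 [-9.0000e-01 -3.1000e-01  3.0000e-01 -5.4364e+02]
 [ 1.0000e-02 -7.0000e-01 -7.1000e-01  6.7090e+02]
 [ 0.0000e+00  0.0000e+00  0.0000e+00  1.0000e+00]]
[[ 1.00000e+00  3.00000e-02 -3.00000e-02  5.33950e+02]
 [ 4.00000e-02 -5.00000e-01  8.70000e-01 -1.20567e+03]
 [ 1.00000e-02 -8.70000e-01 -5.00000e-01  6.07940e+02]
 [ 0.00000e+00  0.00000e+00  0.00000e+00  1.00000e+00]]
```

View pics/scene0.png

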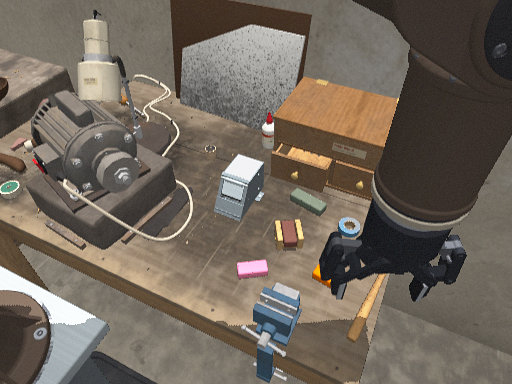

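View pics/side0.png

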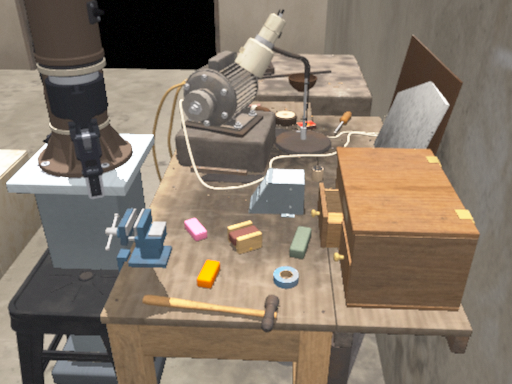

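The scene view shows the holder with the dark red bar at about (289,234), the dust box at (240,185) with its front facing lower left, the pink look-alike at (252,268), the long bar at (307,201) and the tape at (348,226). In the side view the holder is at (245,237) and the box at (280,192). I can't pick out the drum yet.

Run:
```python
from h import *
for n in("scene","side"):
    im,K,T=load(n)
    h=cv2.cvtColor(im,cv2.COLOR_BGR2HSV)
    b,g,r=[im[...,i].astype(int) for i in range(3)]
    m=((r>g*1.7)&(r>b*1.6)&(r<170)&(r>50)).astype(np.uint8)
    nn,l,st,c=cv2.connectedComponentsWithStats(m)
    for i in range(1,nn):
        if st[i,4]>40:
            rc=cv2.minAreaRect(np.argwhere(l==i)[:,::-1].astype(np.float32))
            print(n,st[i],np.round(ray(K,T,c[i],32),1)); 
            if st[i,4]>150 and n=="scene": print([np.round(ray(K,T,p,32),1).tolist() for p in cv2.boxPoints(rc)])
    for nm,uv,z in [("box",(240,190),0)] if n=="scene" else []: print(nm,ray(K,T,uv,z))
im,K,T=load("scene")
A=cv2.resize(im[140:290,195:375],None,fx=4.4,fy=4,interpolation=cv2.INTER_CUBIC);cv2.imwrite("pics/c0.png",A)
```

```text
scene [312 274  19  14  70] [ 383.6 -483.8   32. ]
box [ 556.95907491 -221.15208114    0.        ]
```

View pics/c0.png

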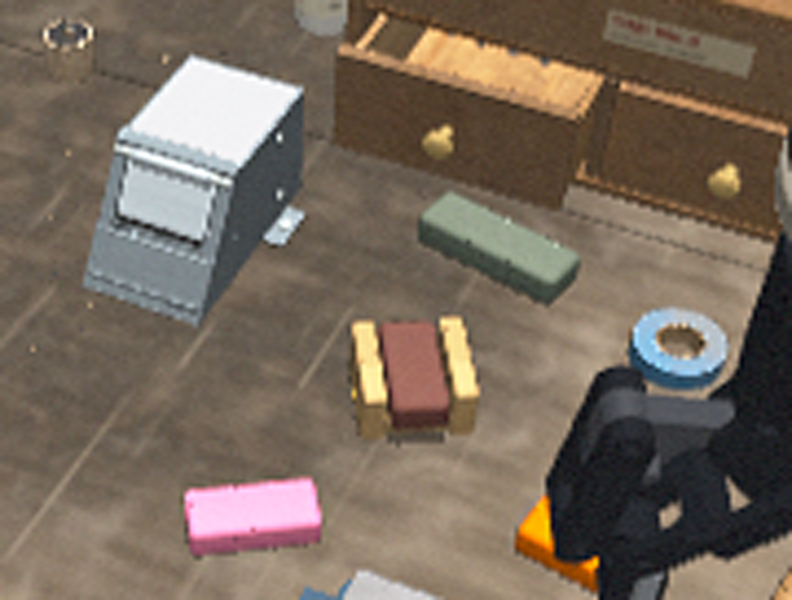

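The crop shows the bar's top corners at crop px (382,323), (432,321), (449,410) and (392,412). The box's base front corners are at (85,287) and (197,323), and its roof corners at (120,130), (190,55), (303,88) and (232,178). The drum stands behind the box at (70,50).

Run:
```python
from h import *
im,K,T=load("scene")
f=lambda x,y,z: ray(K,T,(195+x/4.4-.4,140+y/4-.4),z)
for n,z,ps in [("bar",32,[(382,323),(432,321),(449,410),(392,412)]),("base",0,[(85,287),(197,323)]),("roof",82,[(120,130),(190,55),(303,88),(232,178)]),
 ("long",22,[(420,205),(452,192),(578,258),(550,285)]),("tape",15,[(680,338)]),("pink",20,[(185,490),(315,480),(320,520),(190,540)]),("drum",31,[(68,35)])]:
    P=np.array([f(*p,z) for p in ps]);print(n,np.round(P[:,:2],1).tolist(),np.round(P.mean(0)[:2],1))
    if len(P)>2: print("  edges",np.round([np.r_[np.linalg.norm(d),np.degrees(np.arctan2(d[1],d[0]))] for d in np.roll(P,-1,0)-P],1).tolist())
```

```text
bar [[486.7, -358.8], [498.7, -380.2], [446.9, -409.7], [434.1, -386.3]] [ 466.6 -383.8]
  edges [[24.6, -60.8], [59.6, -150.4], [26.6, 118.7], [59.4, 27.7]]
base [[469.3, -199.2], [470.9, -264.3]] [ 470.1 -231.7]
roof [[517.9, -198.3], [591.1, -199.9], [590.9, -266.6], [508.6, -266.5]] [ 552.1 -232.8]
  edges [[73.2, -1.3], [66.7, -90.1], [82.3, 179.9], [68.9, 82.2]]
long [[586.8, -338.5], [604.4, -349.8], [583.4, -427.9], [557.6, -421.7]] [ 583.  -384.5]
  edges [[20.9, -32.9], [80.8, -105.1], [26.6, 166.5], [88.2, 70.6]]
tape [[555.4, -491.4]] [ 555.4 -491.4]
pink [[357.4, -318.0], [388.5, -368.4], [368.2, -380.2], [332.8, -333.4]] [ 361.7 -350. ]
  edges [[59.2, -58.3], [23.5, -149.8], [58.6, 127.0], [29.0, 32.2]]
drum [[630.8, -96.4]] [630.8 -96.4]
```

>>> drive_tool(
  motion=[
    [[1,38,-12,0,0,0,0],[1,38,-12,0,0,0,0],[1,38,-12,0,0,0,0],[1,38,-12,0,0,0,0],[1,38,-12,0,0,0,0],[1,38,-12,0,0,0,0],[1,38,-12,0,0,0,0],[1,0,0,15,0,0,-8.5],[1,0,0,15,0,0,-8.5],[1,0,0,15,0,0,-8.5],[1,0,0,0,0,0,-8.5],[1,0,0,0,0,0,-8.5]],
  ],
  squeeze=40,
)

```text
t: 1.3
ee_pos: [464.0, -383.8, 185.2]
ee_rot: [[0.389, 0.921, -0.002], [0.921, -0.389, 0.001], [0.0, -0.002, -1.0]]
contact_force: [-0.6, -1.0, 0.6]
finger_gap: 85.2
finger_force: 0.0
```

>>> drive_tool(
  motion=[
    [[1,0,0,0,0,0,-8.5],[1,0,0,0,0,0,-8.5],[1,0,0,0,0,0,-8.5],[1,0,0,0,0,0,-8.5],[1,0,0,0,0,0,-8.5],[1,0,0,0,0,0,-8.5],[1,0,0,0,0,0,0]],
  ],
)

```text
t: 2.0
ee_pos: [464.1, -384.3, 185.9]
ee_rot: [[-0.467, 0.884, -0.001], [0.884, 0.467, 0.001], [0.001, -0.0, -1.0]]
contact_force: [0.3, 0.1, 0.3]
finger_gap: 85.4
finger_force: 0.0
```

Run:
```python
from h import *
s=bot.read_state();print(s["t"],np.round(s["ee_pos"],1),np.round(s["ee_rot"],3).tolist(),np.round(s["joint_positions"],2))
grab("wrist","w0.png")
im,K,T=load("scene")
print([np.round(ray(K,T,p,0)[:2]).tolist() for p in [(100,256),(200,310),(250,330)]])
```

```text
2.0 [ 464.1 -384.3  185.9] [[-0.467, 0.884, -0.001], [0.884, 0.467, 0.001], [0.001, -0.0, -1.0]] [ 0.9   0.48 -0.43  1.66  0.22  1.05  0.89]
[[259.0, -49.0], [246.0, -299.0], [252.0, -400.0]]
```

View pics/w0.png

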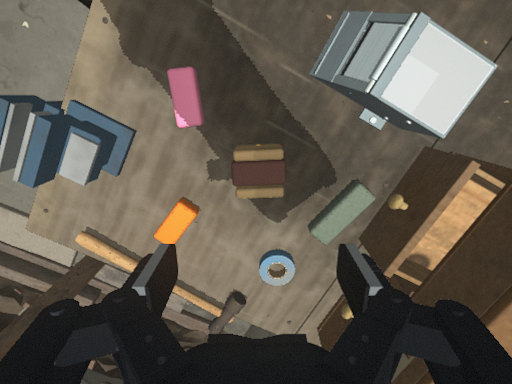

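The wrist view shows the bar in the holder at about (259,173), almost level in the picture. The box is at upper right with its sill line near (340,55), and the long bar is at (342,212).

Run:
```python
from h import *
im,K,T=load("wrist")
sub=im[140:205,225:295].astype(int);b,g,r=sub[...,0],sub[...,1],sub[...,2]
m=((r>1.5*g)&(r>1.3*b)).astype(np.uint8)
n,l,st,c=cv2.connectedComponentsWithStats(m);i=1+np.argmax(st[1:,4]);print(st[i],sub[32,35])
rc=cv2.minAreaRect(np.argwhere(l==i)[:,::-1].astype(np.float32)+[225,140]) if 0 else cv2.minAreaRect((np.argwhere(l==i)[:,::-1]+[225,140]).astype(np.float32));print(rc)
P=np.array([ray(K,T,p,32) for p in cv2.boxPoints(rc)]);print(np.round(P[:,:2],1).tolist(),P.mean(0))
print(np.round([np.r_[np.linalg.norm(d),np.degrees(np.arctan2(d[1],d[0]))] for d in np.roll(P,-1,0)-P],1).tolist())
# box: base front corners & roof
for nm,uv,z in [("frontL",(343,13),0),("frontR",(313,74),0),("roof r f",(380,103),82),("roof r b",(443,136),82),("roof l b",(495,68),82),("roof l f",(420,13),82)]: print(nm,np.round(ray(K,T,uv,z),1))
```

```text
[32 21  3  1  3] [53 60 85]
((258.0, 161.0), (2.0, 0.0), 180.0)
[[459.2, -370.2], [459.2, -370.2], [457.3, -371.2], [457.3, -371.2]] [ 458.26625695 -370.72005034   32.        ]
[[0.0, 0.0], [2.2, -152.1], [0.0, 0.0], [2.2, 27.9]]
frontL [ 466.2 -200.3    0. ]
frontR [ 469.4 -263.9    0. ]
roof r f [ 520.1 -268.8   82. ]
roof r b [ 585.  -265.6   82. ]
roof l b [ 586.4 -203.    82. ]
roof l f [ 508.1 -200.5   82. ]
```

Run:
```python
from h import *
im,K,T=load("wrist")
o=np.array([225,140]);sub=im[140:205,225:295].astype(int);b,g,r=sub[...,0],sub[...,1],sub[...,2]
m=((r>1.25*g)&(g<1.35*b)).astype(np.uint8);m=cv2.morphologyEx(m,cv2.MORPH_OPEN,np.ones((3,3)))
n,l,st,c=cv2.connectedComponentsWithStats(m);i=1+np.argmax(st[1:,4]);print(st[i])
rc=cv2.minAreaRect((np.argwhere(l==i)[:,::-1]+o).astype(np.float32));print(rc)
P=np.array([ray(K,T,p,32) for p in cv2.boxPoints(rc)]);print(np.round(P[:,:2],1).tolist(),P.mean(0))
print(np.round([np.r_[np.linalg.norm(d),np.degrees(np.arctan2(d[1],d[0]))] for d in np.roll(P,-1,0)-P],1).tolist())
s=bot.read_state();R=np.array(s["ee_rot"]);print("tool shift to bar",R.T@(P.mean(0)-s["ee_pos"]))
```

```text
[   7   20   54   26 1314]
((258.54779052734375, 172.52975463867188), (24.64422035217285, 53.47389602661133), 88.21009063720703)
[[432.9, -384.2], [483.0, -355.6], [497.6, -379.4], [446.0, -408.9]] [ 464.91182979 -382.0068369    32.        ]
[[57.7, 29.7], [27.9, -58.5], [59.4, -150.3], [28.0, 118.0]]
tool shift to bar [  1.54264544   1.68282382 153.8802787 ]
```

>>> drive_tool(
  motion=[
    [[1,1,2,40,0,0,-1.6],[1,0,0,40,0,0,0],[1,0,0,40,0,0,0],[1,0,0,30,0,0,0],[1,0,0,20,0,0,0],[1,0,0,10,0,0,0],[1,0,0,0,0,0,0],[-0.2,0,0,0,0,0,0],[-0.2,0,0,0,0,0,0],[-0.2,0,0,0,0,0,0],[-0.2,0,0,0,0,0,0],[-0.2,0,0,0,0,0,0]],
  ],
  squeeze=40,
)

```text
t: 3.25
ee_pos: [466.8, -383.1, 7.9]
ee_rot: [[-0.489, 0.872, 0.002], [0.872, 0.489, -0.002], [-0.002, 0.001, -1.0]]
contact_force: [-0.8, 0.9, 7.1]
finger_gap: 58.9
finger_force: 44.1
```

>>> drive_tool(
  motion=[
    [[-0.2,0,0,-8,0,0,0],[-0.2,0,0,-15,0,0,0],[-0.2,0,0,-30,0,0,0],[-0.2,0,0,-30,0,0,0],[-0.2,0,0,0,0,0,7.3],[-0.2,0,0,0,0,0,7.3],[-0.2,0,0,0,0,0,7.3],[-0.2,0,0,0,0,0,7.3],[-0.2,0,0,0,0,0,0]],
  ],
)

```text
t: 4.15
ee_pos: [466.2, -382.4, 90.6]
ee_rot: [[-0.0, 1.0, 0.001], [1.0, 0.0, -0.001], [-0.001, 0.001, -1.0]]
contact_force: [0.6, -0.3, -0.4]
finger_gap: 59.0
finger_force: 43.5
```

Run:
```python
from h import *
grab("wrist","w1.png")
```

```text
(no output)
```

View pics/w1.png

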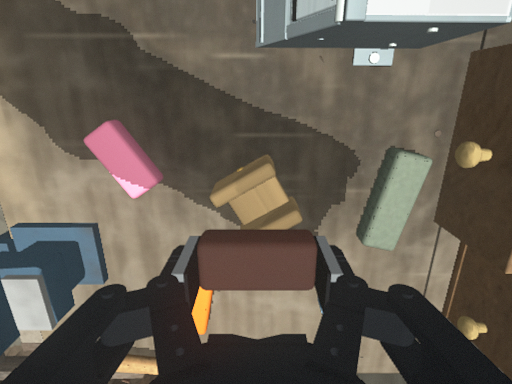

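The holder is empty and the bar is held level end to end at (257,260).

>>> drive_tool(
  motion=[
    [[-0.2,30,-15,0,0,0,0],[-0.2,30,-15,0,0,0,0],[-0.2,30,-15,0,0,0,0],[-0.2,30,-15,0,0,0,0],[-0.2,30,-14,0,0,0,0],[-0.2,0,0,40,0,0,0],[-0.2,0,0,30,0,0,0],[-0.2,0,0,12,0,0,0],[-0.2,0,0,4,0,0,0],[-0.2,0,0,0,0,0,0]],
  ],
)

```text
t: 5.2
ee_pos: [391.9, -232.8, 3.6]
ee_rot: [[-0.003, 1.0, -0.0], [1.0, 0.003, 0.0], [0.0, -0.0, -1.0]]
contact_force: [0.1, 0.7, -0.8]
finger_gap: 59.1
finger_force: 43.5
```

>>> drive_tool(
  motion=[
    [[-0.2,0,0,2,0,0,0],[-0.2,0,0,2,0,0,0],[-0.2,0,0,1,0,0,0],[-0.2,0,0,0,0,0,0]],
  ],
)

```text
t: 5.6
ee_pos: [391.6, -232.7, -1.5]
ee_rot: [[-0.002, 1.0, 0.0], [1.0, 0.002, -0.0], [-0.0, 0.0, -1.0]]
contact_force: [0.9, 0.2, -0.2]
finger_gap: 59.3
finger_force: 43.5
```

>>> drive_tool(
  motion=[
    [[-0.2,0,0,1,0,0,0],[-0.2,0,0,1,0,0,0],[-0.2,0,0,0,0,0,0]],
  ],
)

```text
t: 5.9
ee_pos: [391.5, -232.6, -3.8]
ee_rot: [[-0.002, 1.0, -0.0], [1.0, 0.002, 0.0], [0.0, -0.0, -1.0]]
contact_force: [0.0, 0.6, -1.0]
finger_gap: 59.2
finger_force: 43.5
```

>>> drive_tool(
  motion=[
    [[-0.2,0,0,0.7,0,0,0],[0.6,0,0,0,0,0,0],[1,0,0,0,0,0,0],[1,0,0,0,0,0,0],[1,0,0,0,0,0,0],[1,0,0,0,0,0,0],[1,0,0,-15,0,0,0],[1,0,0,-30,0,0,0],[1,0,0,-40,0,0,0],[1,0,0,-40,0,0,0],[1,0,0,-20,0,0,0],[1,0,0,0,0,0,0]],
  ],
)

```text
t: 7.1
ee_pos: [393.2, -233.5, 143.5]
ee_rot: [[-0.002, 1.0, 0.005], [1.0, 0.002, -0.003], [-0.003, 0.005, -1.0]]
contact_force: [1.0, 0.8, 0.5]
finger_gap: 85.5
finger_force: 0.0
```

>>> drive_tool(
  motion=[
    [[1,0,0,0,0,0,8.5],[1,0,0,0,0,0,8.5],[1,0,0,0,0,0,8.5],[1,0,0,0,0,0,8.5],[1,0,0,0,0,0,8.5],[1,0,0,0,0,0,8.5],[1,0,0,0,0,0,8.5],[1,0,0,0,0,0,8.5],[1,0,0,0,0,0,8.5],[1,0,0,0,0,0,8.5],[1,0,0,0,0,0,5],[1,0,0,0,0,0,0]],
  ],
)

```text
t: 8.3
ee_pos: [391.0, -232.3, 139.6]
ee_rot: [[1.0, 0.001, -0.002], [0.001, -1.0, 0.0], [-0.002, -0.0, -1.0]]
contact_force: [0.1, -0.5, -0.7]
finger_gap: 85.5
finger_force: 0.0
```

Run:
```python
from h import *
s=bot.read_state();print(s["t"],np.round(s["ee_pos"],1),np.round(s["ee_rot"],3).tolist(),np.round(s["joint_positions"],2))
im,K,T=grab("wrist","w2.png")
print(proj(K,T,[392,-233,20]))
```

```text
8.3 [ 391.  -232.3  139.6] [[1.0, 0.001, -0.002], [0.001, -1.0, 0.0], [-0.002, -0.0, -1.0]] [ 0.44  0.27 -0.02  2.08  0.01  0.78 -1.16]
[257.59284036 181.91467138]
```

View pics/w2.png

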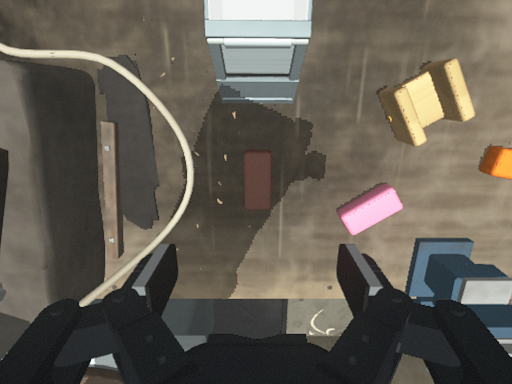

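The bar lies flat at (257,180), pointing straight up the picture at the box. The box's base front corners are at (220,100) and (297,98), and the opening runs from about (220,82) to (299,80).

Run:
```python
from h import *
im,K,T=load("wrist")
o=np.array([230,135]);sub=im[135:220,230:285].astype(int);b,g,r=sub[...,0],sub[...,1],sub[...,2]
m=((r>1.3*g)&(g<1.35*b)).astype(np.uint8);m=cv2.morphologyEx(m,cv2.MORPH_OPEN,np.ones((3,3)))
n,l,st,c=cv2.connectedComponentsWithStats(m);i=1+np.argmax(st[1:,4])
rc=cv2.minAreaRect((np.argwhere(l==i)[:,::-1]+o).astype(np.float32));print(rc)
P=np.array([ray(K,T,p,20) for p in cv2.boxPoints(rc)]);print(np.round(P[:,:2],1).tolist(),P.mean(0))
for u,v,z in[(220,102,0),(297,100,0),(221,82,34),(299,80,34),(206,41,82),(311,36,82)]:print(z,np.round(ray(K,T,(u,v),z),1))
```

```text
((257.0, 179.5), (59.0, 28.0), 90.0)
[[423.5, -219.2], [423.5, -245.6], [363.4, -246.6], [363.3, -218.3]] [ 393.40483008 -232.4171379    20.        ]
0 [ 466.1 -196.7    0. ]
0 [ 468.1 -270.6    0. ]
34 [ 482.8 -202.5   34. ]
34 [ 484.4 -266.9   34. ]
82 [ 505.3 -199.6   82. ]
82 [ 508.3 -266.5   82. ]
```

>>> drive_tool(
  motion=[
    [[1,-18.5,0,30,0,0,0],[1,0,0,40,0,0,0],[1,0,0,40,0,0,0],[1,0,0,20,0,0,0],[1,0,0,7,0,0,0],[1,0,0,0,0,0,0],[-0.8,0,0,0,0,0,0],[-0.8,0,0,0,0,0,0],[-0.8,0,0,0,0,0,0],[-0.8,0,0,0,0,0,0],[-0.8,0,0,0,0,0,0],[-0.8,0,0,0,0,0,0]],
  ],
)

```text
t: 9.55
ee_pos: [373.5, -232.8, 4.4]
ee_rot: [[1.0, 0.002, 0.001], [0.002, -1.0, -0.001], [0.001, 0.001, -1.0]]
contact_force: [-1.4, 0.6, 9.9]
finger_gap: 27.0
finger_force: 39.0
```

>>> drive_tool(
  motion=[
    [[-0.8,0,0,-6,0,0,0],[-0.8,0,0,-16,0,0,0],[-0.8,0,0,-22,0,0,0],[-0.8,20,0.5,0,0,0,0],[-0.8,25,0,0,0,0,0],[-0.8,10,0,0,0,0,0],[-0.8,0,0,0,0,0,0]],
  ],
)

```text
t: 10.25
ee_pos: [429.2, -232.8, 47.8]
ee_rot: [[1.0, 0.003, 0.001], [0.003, -1.0, -0.0], [0.001, 0.0, -1.0]]
contact_force: [-1.0, 0.0, -1.4]
finger_gap: 27.2
finger_force: 40.1
```

Run:
```python
from h import *
a,_,_=grab("side");b,_,_=grab("wrist")
s=a[150:250,210:330]; A=cv2.resize(s,(480,400),interpolation=cv2.INTER_CUBIC)
w=cv2.resize(b[0:290,130:390],(359,400)) ;cv2.imwrite("pics/m1.png",np.hstack([A,w[:,:320]]))
```

```text
(no output)
```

View pics/m1.png

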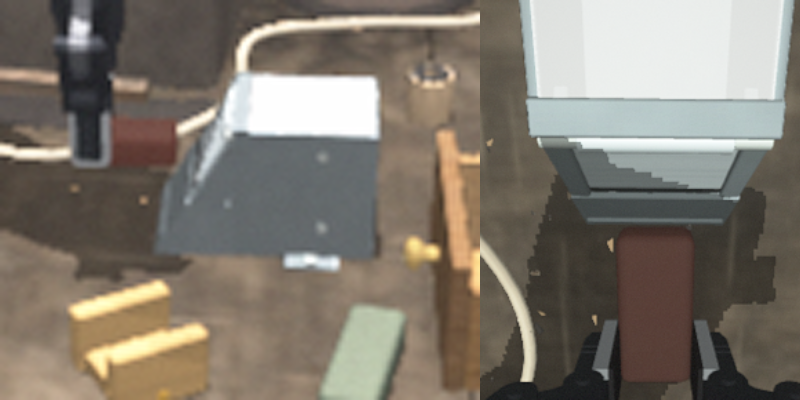

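The bar is level and centred on the port, with its nose just short of the flap. The holder is empty and the drum is untouched.

>>> drive_tool(
  motion=[
    [[-0.8,10,0,0,0,0,0],[-0.8,10,0,0,0,0,0],[-0.8,8,0,0,0,0,0],[-0.8,6,0,0,0,0,0],[-0.8,6,0,0,0,0,0],[-0.8,4,0,1,0,0,0],[-0.8,4,0,1,0,0,0],[-0.8,0,0,0,0,0,0]],
  ],
)

```text
t: 11.15
ee_pos: [476.5, -232.8, 45.4]
ee_rot: [[1.0, 0.002, 0.0], [0.002, -1.0, 0.0], [0.0, -0.0, -1.0]]
contact_force: [-0.9, -0.4, 0.2]
finger_gap: 27.1
finger_force: 40.0
```

>>> drive_tool(
  motion=[
    [[-0.8,3,0,2,0,0,0],[-0.8,3,0,2,0,0,0],[-0.8,2,0,0,0,0,0],[-0.8,0,0,0,0,0,0]],
  ],
)

```text
t: 11.55
ee_pos: [484.4, -232.9, 41.6]
ee_rot: [[1.0, 0.002, 0.0], [0.002, -1.0, -0.0], [0.0, 0.0, -1.0]]
contact_force: [0.1, 0.0, -1.8]
finger_gap: 27.1
finger_force: 40.0
```

Run:
```python
from h import *
a,_,_=grab("side");b,_,_=grab("wrist")
s=a[150:250,210:330]; A=cv2.resize(s,(480,400),interpolation=cv2.INTER_CUBIC)
w=cv2.resize(b[0:290,130:390],(359,400)) ;cv2.imwrite("pics/m2.png",np.hstack([A,w[:,:320]]))
```

```text
(no output)
```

View pics/m2.png

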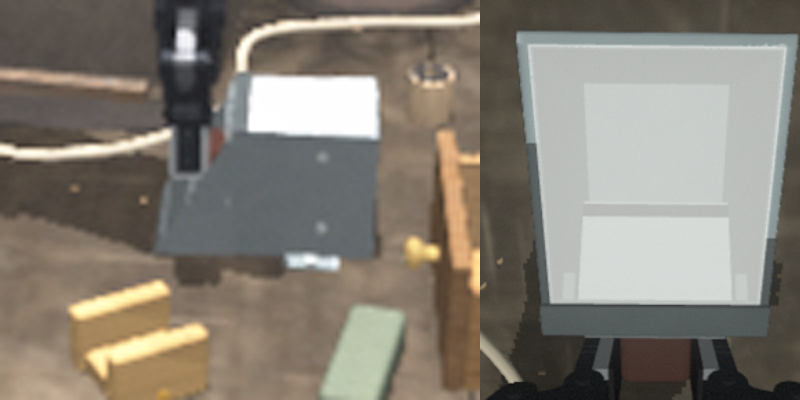

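The bar is in the port and the flap is visibly raised under the clear roof. I'll open slightly and back straight out.

>>> drive_tool(
  motion=[
    [[-0.2,0,0,0,0,0,0],[-0.2,0,0,0,0,0,0],[-0.2,0,0,0,0,0,0],[-0.2,-4,0,0,0,0,0],[-0.2,-10,0,0,0,0,0],[-0.2,-15,0,0,0,0,0],[-0.2,-15,0,0,0,0,0],[-1,0,0,0,0,0,0],[-1,0,0,0,0,0,0],[-1,0,0,0,0,0,0],[-1,0,0,0,0,0,0]],
  ],
)

```text
t: 12.75
ee_pos: [440.8, -233.0, 41.7]
ee_rot: [[1.0, 0.003, 0.001], [0.003, -1.0, -0.0], [0.001, 0.0, -1.0]]
contact_force: [0.3, 0.1, 0.2]
finger_gap: 0.3
finger_force: 0.0
```

Run:
```python
from h import *
a,_,_=grab("side");b,_,_=grab("wrist")
s=a[150:250,210:330]; A=cv2.resize(s,(480,400),interpolation=cv2.INTER_CUBIC)
w=cv2.resize(b[0:290,130:390],(359,400)) ;cv2.imwrite("pics/m3.png",np.hstack([A,w[:,:320]]))
```

```text
(no output)
```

View pics/m3.png

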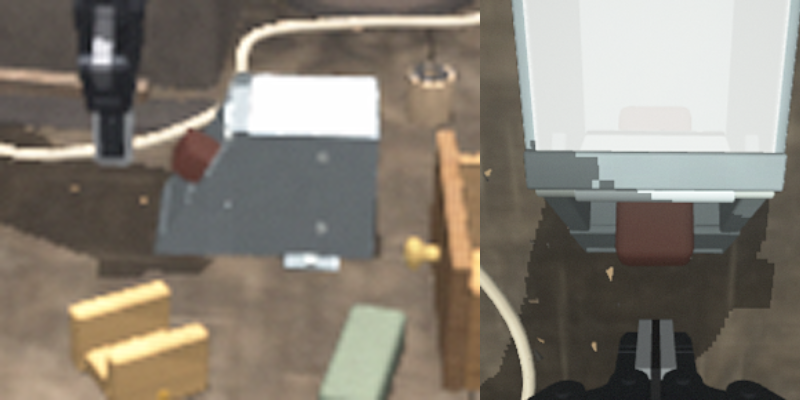

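The bar now rests nose down in the port with its tail on the sill. The shut fingers are lined up behind it, so I'll push the tail over.

>>> drive_tool(
  motion=[
    [[-1,10,0,2,0,0,0],[-1,8,0,1,0,0,0],[-1,6,0,0,0,0,0],[-1,6,0,0,0,0,0],[-1,5,0,0,0,0,0],[-1,5,0,0,0,0,0],[-1,4,0,0,0,0,0],[-1,3,0,0,0,0,0],[-1,0,0,0,0,0,0],[-1,0,0,0,0,0,0]],
  ],
)

```text
t: 13.85
ee_pos: [486.9, -232.9, 38.6]
ee_rot: [[1.0, 0.002, -0.0], [0.002, -1.0, -0.0], [-0.0, 0.0, -1.0]]
contact_force: [-0.7, -1.1, -0.0]
finger_gap: 0.1
finger_force: 0.2
```

Run:
```python
from h import *
a,_,_=grab("side");b,_,_=grab("wrist")
s=a[150:250,210:330]; A=cv2.resize(s,(480,400),interpolation=cv2.INTER_CUBIC)
w=cv2.resize(b[0:290,130:390],(359,400)) ;cv2.imwrite("pics/m4.png",np.hstack([A,w[:,:320]]))
```

```text
(no output)
```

View pics/m4.png

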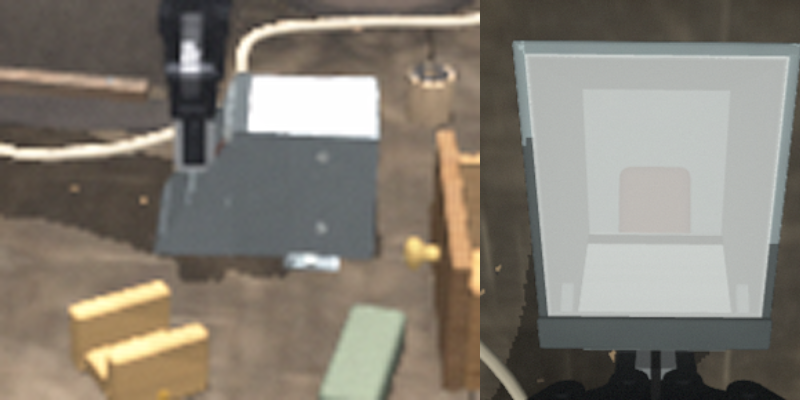

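The bar is visible inside under the clear roof at (655,200) in the composite, and the flap is still on the fingers or bar. I'll nudge a little farther, then retreat and look.

>>> drive_tool(
  motion=[
    [[-1,2,0,0,0,0,0],[-1,2,0,0,0,0,0],[-1,0,0,0,0,0,0],[-1,-10,0,0,0,0,0],[-1,-20,0,0,0,0,0],[-1,-30,0,0,0,0,0],[-1,-15,0,-20,0,0,0],[-1,0,0,-30,0,0,0],[-1,0,0,-20,0,0,0],[-1,0,0,0,0,0,0]],
  ],
)

```text
t: 14.95
ee_pos: [416.9, -233.8, 111.1]
ee_rot: [[1.0, 0.002, 0.004], [0.002, -1.0, -0.002], [0.004, 0.002, -1.0]]
contact_force: [0.2, -0.9, -0.6]
finger_gap: 0.6
finger_force: 0.0
```

Run:
```python
from h import *
a,_,_=grab("scene");b,K,T=grab("wrist")
A=cv2.resize(a[140:220,200:280],(400,400),interpolation=cv2.INTER_CUBIC)
w=cv2.resize(b[0:260,130:390],(400,400)) ;cv2.imwrite("pics/m5.png",np.hstack([A,w]))
c=np.array([487,-233,0]);
for n,p in [("lip shut",[489,-233,37]),("sill",[487,-233,34]),("hinge",[511,-233,74])]: 
    q=proj(K,T,p);print(n,np.round((q-[130,0])*400/260+[400,0]))
```

```text
lip shut [594. 167.]
sill [594. 171.]
hinge [594. 111.]
```

View pics/m5.png

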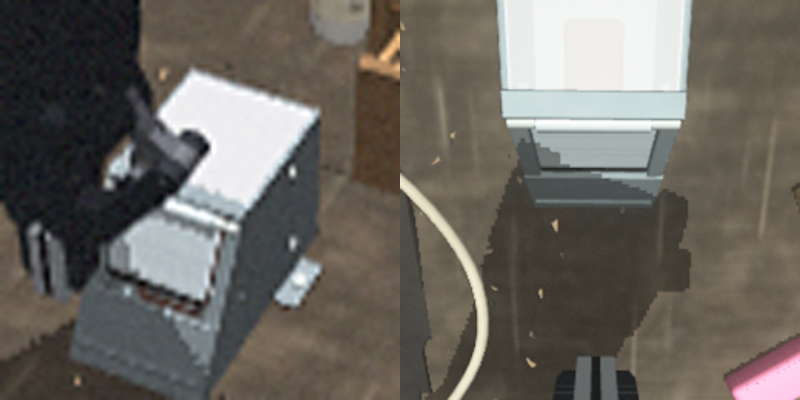

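The bar lies flat inside under the roof and the flap looks shut. I'll check the bar's position, and compare the flap's lower edge with the first scene image.

Run:
```python
from h import *
im,K,T=load("wrist")
print("bar far end",np.round(ray(K,T,(257,12),30),1), np.round(ray(K,T,(257,12),40),1))
a0=cv2.imread("pics/scene0.png");a1,_,_=load("scene")
for v in range(188,206): print(v,a0[v,229:240:5].tolist(),a1[v,229:240:5].tolist())
c=lambda a:cv2.resize(a[165:215,212:262],(400,400),interpolation=cv2.INTER_NEAREST)
cv2.imwrite("pics/cmp.png",np.hstack([c(a0),c(a1)]))
```

```text
bar far end [ 552.7 -233.4   30. ] [ 550.2 -233.4   40. ]
188 [[205, 201, 188], [208, 205, 194], [207, 203, 190]] [[192, 187, 176], [198, 195, 183], [199, 193, 183]]
189 [[199, 197, 187], [202, 200, 188], [207, 203, 189]] [[197, 192, 181], [198, 194, 185], [197, 192, 181]]
190 [[204, 198, 190], [201, 197, 187], [210, 205, 192]] [[195, 191, 181], [189, 186, 174], [199, 197, 183]]
191 [[208, 201, 192], [205, 202, 186], [206, 200, 189]] [[192, 187, 177], [194, 191, 179], [197, 191, 181]]
192 [[209, 206, 192], [207, 204, 193], [202, 195, 184]] [[198, 194, 180], [193, 191, 177], [191, 185, 176]]
193 [[207, 203, 191], [204, 200, 188], [203, 196, 188]] [[202, 197, 186], [193, 187, 177], [195, 191, 180]]
194 [[212, 206, 194], [207, 201, 190], [204, 199, 189]] [[202, 197, 186], [197, 189, 179], [196, 191, 182]]
195 [[183, 182, 171], [208, 205, 192], [206, 199, 188]] [[177, 173, 163], [194, 190, 180], [194, 188, 180]]
196 [[63, 64, 65], [210, 205, 194], [207, 201, 190]] [[59, 63, 60], [199, 194, 182], [195, 192, 180]]
197 [[79, 77, 74], [182, 178, 169], [209, 204, 194]] [[47, 48, 53], [174, 167, 162], [200, 196, 185]]
198 [[140, 137, 130], [65, 66, 63], [211, 205, 194]] [[73, 76, 87], [56, 57, 53], [200, 194, 182]]
199 [[130, 127, 115], [69, 69, 65], [181, 177, 166]] [[43, 45, 69], [65, 63, 64], [173, 170, 160]]
200 [[158, 153, 143], [128, 125, 119], [28, 23, 27]] [[81, 78, 82], [90, 93, 98], [16, 18, 23]]
201 [[165, 159, 146], [141, 134, 124], [51, 49, 46]] [[106, 101, 93], [75, 72, 83], [47, 45, 50]]
202 [[140, 137, 126], [159, 154, 143], [102, 99, 91]] [[89, 86, 76], [144, 140, 133], [43, 45, 58]]
203 [[139, 135, 124], [131, 130, 119], [153, 149, 137]] [[92, 87, 84], [113, 112, 103], [96, 94, 102]]
204 [[141, 135, 128], [140, 136, 124], [189, 183, 169]] [[95, 93, 85], [86, 86, 78], [163, 157, 148]]
205 [[143, 137, 128], [143, 137, 129], [127, 121, 113]] [[85, 82, 76], [87, 85, 77], [114, 110, 101]]
```

View pics/cmp.png

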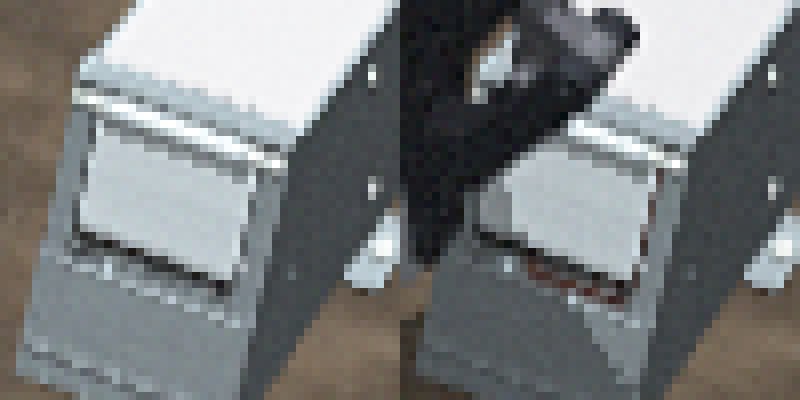

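The flap's lower edge is on the same pixel rows as at the start, so it is shut. The bar's far end is at x ≈ 553, which puts its centre about 36 mm into the box.

```bash
python3 -c "
from rig import bot
print(bot.close_job())"
```

```text
the job is handed in; nothing more can be done
None
```

I handed the job in at about 15 s. The last pictures show the short bar flat on the dust box floor and the flap shut behind it, and the arm never went near the long bar, tape or drum; no verdict came back.

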